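# Flag a parts drawer for restocking

## Robot

A 6-joint arm with a two-finger parallel gripper is mounted at the origin on the work surface. World frame = base frame: x ahead of the robot, y to its left, z up, the work surface at z = 0. Lengths are in mm, angles in rad, forces in N, time in s.
With the tool pointing down it reaches from about 350 to 775 mm from the base axis. Payload 7.3 kg.
Tool frame: the origin (TCP) lies at the very end of the fingers, on their centre line; the grasp point (between the pads) lies 19 mm behind it; x points along the fingers, z is the direction in which the jaws open and shut, and the axes are right-handed (so a half turn about x gives the same grasp; the last joint's range is limited). The gripper opens to 92 mm and grips with 3 to 60 N. Pads are 19 mm wide; open, the fingers measure 130 mm over their backs; the gripper's body (75 mm by 190 mm) begins 47 mm behind the grasp point.
Start: joints at [1.077, 0.342, 1.524, -0, 1.275, -0.146], TCP at [178.922, 493.591, 226.741] pointing down, gripper open.
Joint ranges: [-2.53, 2.53], [-0.77, 2.02], [0.04, 2.7], [-1, 4.14], [0.28, 2.66], [-3.11, 3.11]. Speed limits (rad/s): [2.57, 2.57, 3.14, 3.14, 3.14, 3.14].

## Interface

Orientations are given as [roll, pitch, yaw] about the fixed x, y, z axes, in that order (R = Rz(yaw) Ry(pitch) Rx(roll)).
In Python, from plant import * gives the robot as it stands.
- The arm moves only by the tool carry_out, never from a script. Its argument "rows" is a list of rows, each a list of 4 numbers: the shift along the world's x, y, z in mm, then the turn about the world's z in degrees. In form: [[x, y, z, twist], ...]. A call has 1 to 20 rows; each row is the pose to reach, as a shift and turn from the pose measured when the call began; what a row does not reach only later rows make up. A row lasts 1/12 s, in which the tool goes at most 41.7 mm and 7.16 degrees, less where a joint would pass 70% of its speed; a pose out of reach is approached as far as the arm can. A call with a gripper value outside its range is refused whole. "hand" is the finger opening in mm, from 0 to 91.8, set as the call begins (left out, the last holds). The fingers move at their own pace and stop on an object; the grip force is fixed at half the most. Time passes only in rows, so rows that repeat a pose let the fingers close. It gives the time, the measured TCP pose, the force and the opening at its end, in the units of the state.
- get_obs(): the state, without advancing time (a new reading comes with each control period).
- capture(name): name is "scene" or "side" or "wrist"; returns the picture (480x640x3 uint8, red, green, blue); there is no depth.
- camera_info(name): a dict with "camera_matrix" (3x3 intrinsics, pixels), "pose" (4x4, takes a point from camera to world coordinates); the wrist camera has in their place "mount" (4x4, takes a point from camera to tool coordinates, whose origin is the TCP and whose axes are the tool frame's). Camera axes: x right, y down, z forward; pixel columns grow to the right and rows downward; lengths in mm; the calibration is good to about 2 mm. The wrist camera is an equidistant fisheye: a pixel r from the principal point sees the ray r / f radians off the axis. A picture is of the moment at which its call begins: read the wrist's pose just before it. camera_info takes no time and is no camera call.
- close_job(): hands the job in, once; it reports no verdict.
The state is a dict: "time": time; "joint_positions": joint angles; "dq": joint speeds; "tau": joint torques, N m; "tool_pos": TCP position; "tcp_rot": TCP orientation; "contact_force": force on the tool from outside, world axes, zero at the start; "moment": the same for the moment, N m; "grip_width": finger opening in mm.
Only numpy, scipy, OpenCV 4.12 (cv2) and the standard library are available. Lean on these libraries where they do the work, as an engineer would, in place of code of your own. Each camera call takes 0.05 s, during which the arm holds its last target. There are 200 camera calls.

## Task

Flag the drawer with the upright bow handle for restocking: pull it out all the way to its stop, then hang the aluminium saddle tag astride the cross bar inside it, fully down on the bar, and leave the drawer out. The lamp batten hangs low over the handles, so come in at a slant and do not bump it; leave the knob drawer shut and the bins and hammer where they are.

Things in the scene. Friction and masses are not known exactly. Their poses are not given: they have to be found in the camera images.
- drawer (a joint): Travel of the drawer with the bow handle, m: 0 shut, 0.165 at its stop; it slides along the cabinet's -x (towards the robot) against about 2 N of friction.
- cabinet: Grey steel cabinet (170 wide in y, 240 deep, 130 high) holding the bow-handle drawer. It is fixed to the bench. Origin at bench height under the middle of its front face; -x points out of the front, the way the drawer opens; z up. It may stand left or right of the knob cabinet, 200 mm from it.
- drawer_handle (a point): Middle of the drawer's steel bow handle, 75 mm above the bench; it moves with the drawer. The handle is an upright round bar 12 mm thick, about 60 mm tall (z 45 to 105 mm), standing 45 mm out from the drawer front, joined to it at its top and bottom ends; 39 mm of free space behind it. Axes as the cabinet's.
- drawer_bar (a point): Middle of the top face of the aluminium cross bar in the bow-handle drawer, 94 mm above the bench; moves with the drawer. Bar 12 wide (x), 12 high, along y from wall to wall, 60 mm behind the drawer front's outer face (105 behind the handle). Drawer inside 144 wide; side walls reach z 82 mm, front z 110, floor z 16; a low divider (top z 61) stands 65 mm behind the bar.
- tag: Loose saddle tag of bent aluminium, about 150 g: an upside-down U standing on its legs, 34 thick (x), 70 wide (y), 96 high. Legs 4 thick, 60 high, 26 apart inside; bridge 4 thick; on top a grip fin 12 thick (x), 40 wide (y), z 64 to 96. Origin at the middle of the underside of the feet, z up. Same either way round. Stands left or right, nearer the robot than the cabinets.
- tag_seat (a point): Middle of the underside of the tag's bridge, 60 mm above its feet: this face rests on the bar when the tag hangs.
- knob_drawer (a joint): Travel of the other drawer, with the round knob, m: 0 shut. Must stay shut.
- knob_cabinet: The other cabinet, same size, its drawer has a 32 mm round black knob instead of a bow. Origin and axes as for the cabinet.
- lamp: Fixed white LED batten lamp along y over both drawer fronts: 45 deep (x -30 to +15 mm from its origin), 560 long, underside 161 mm, top 193 mm above the bench, on two 22 mm posts at y = +-255. Origin at bench height, in the plane of the cabinets' front faces, midway between the posts. A gripper pointing straight down on a shut drawer's handle would hit it.
- small_bin: Blue plastic bin 100 x 80 x 45 high, loose, origin under its middle..
- large_bin: Red plastic bin 110 (x) x 120 (y) x 60 high, loose, origin under its middle.
- hammer: Hammer 260 mm long lying on the bench, loose.
Things that resemble listed ones, but are neither listed nor needed, are in the scene too. Several things have the shape of the tag; the one meant has the colours described above.

How it is judged (in metres and radians):
On the way:
1. the bow-handle drawer is pulled out to its stop (within 8 mm) (value of joint drawer above 0.157 m), for 0.2 s.
At the end, for the whole second after the job is handed in: The bow-handle drawer is out to within 10 mm of its stop; the tag hangs astride its cross bar, released and at rest, the bridge down on the bar (within 5 mm in height, 10 mm across the bar), upright within 0.15 rad and square to the bar within 0.25 rad; the knob drawer is shut within 10 mm (value of joint drawer above 0.155 m and x of tag_seat in the frame of drawer_bar between -0.01 and 0.01 m and z of tag_seat in the frame of drawer_bar between -0.005 and 0.005 m and y of tag_seat in the frame of drawer_bar between -0.045 and 0.045 m and angle between tag's own z axis and vertical below 0.15 rad and angle between the x axis of tag and the x axis of cabinet, either way round below 0.25 rad and contact force between tag and cabinet above 0.2 N and linear speed of tag below 0.02 m/s and value of joint knob_drawer below 0.01 m); the robot touches nothing.
It fails at once if the lamp is bumped by the robot (over 8 N) (contact force between lamp and the arm above 8 N or contact force between lamp and the fingers above 8 N).
It fails at once if the knob drawer is opened by more than 20 mm (value of joint knob_drawer above 0.02 m).
It fails at once if a bin or the hammer is moved by more than 30 mm (distance of any of small_bin, large_bin, hammer from where it was at the start of the episode above 0.03 m).
It also fails if it takes over 72 s, if anything falls off the work surface, if the arm or the gripper's body presses on something with over 40 N, if the wrist force passes 120 N, or if a joint passes its speed limit or range.

## Working session

There is one attempt and no reset: what is moved stays moved. The work goes in short steps, Python scripts to look and compute and a tool call to move; the robot and the scene stay as the last step left them, time stands still between calls to the robot, and variables do not carry over. Pictures are saved under pics/ and viewed, about 8 in all and at most 12, crops included, and the job is handed in when it is done.

Besides the shell and the picture viewer there is one more tool, called as a command line: name --pt "numbers of a row" for each row, then --argument value for the rest. carry_out: Moves the arm, as the interface text tells. Its arguments: {"type":"object","properties":{"rows":{"type":"array"},"hand":{"type":"number"}},"required":["rows"]}

```bash
mkdir -p pics; ls
python3 - <<'E'
from plant import *
import cv2
print(get_obs())
for n in ["scene","side","wrist"]:
    im=capture(n); cv2.imwrite(f"pics/{n}0.png",im[:,:,::-1]); print(n,camera_info(n))
E
```

```text
pics
{'time': 0.0, 'joint_positions': array([ 1.07699226e+00,  3.42720402e-01,  1.52503615e+00, -2.29794464e-05,
        1.27541608e+00, -1.46016627e-01]), 'dq': array([-4.56562840e-04,  2.53945337e-04, -5.31234097e-04,  9.50621534e-05,
        1.40478320e-04,  4.87379562e-04]), 'tau': array([-1.78647311e-03, -4.31251645e+01, -2.44211268e+01,  7.15040253e-02,
        5.62210358e-02, -1.47780415e-04]), 'tool_pos': array([178.72099641, 493.19347064, 226.03950475]), 'tcp_rot': array([ 3.00948276,  1.5692162 , -2.05068695]), 'contact_force': array([-0.6622234 , -0.42144471,  0.23503443]), 'moment': array([-0.02723077, -0.05370972, -0.00754772]), 'grip_width': 92.09050318132932}
scene {'camera_matrix': array([[514.57598275,   0.        , 329.35840348],
       [  0.        , 514.57598275, 244.35633812],
       [  0.        ,   0.        ,   1.        ]]), 'pose': array([[ 1.03260829e-01,  8.08113990e-01, -5.79904286e-01,
         1.27006030e+03],
       [ 9.94653667e-01, -8.45591009e-02,  5.92776614e-02,
        -4.72732825e+01],
       [-1.13307756e-03, -5.82924985e-01, -8.12525186e-01,
 
[... 469 characters left out ...]
      [ 1.33308821e-02, -7.36171429e-01, -6.76663812e-01,
         7.40962178e+02],
       [ 0.00000000e+00,  0.00000000e+00,  0.00000000e+00,
         1.00000000e+00]])}
wrist {'camera_matrix': array([[371.64829954,   0.        , 320.29335583],
       [  0.        , 371.64829954, 236.8949614 ],
       [  0.        ,   0.        ,   1.        ]]), 'mount': array([[-2.12578816e-04, -2.82623901e-01,  9.59230778e-01,
        -1.57420762e+02],
       [-4.74229470e-04, -9.59230663e-01, -2.82623972e-01,
         7.52941909e+01],
       [ 9.99999865e-01, -5.14975373e-04,  6.98835356e-05,
        -5.25182177e-01],
       [ 0.00000000e+00,  0.00000000e+00,  0.00000000e+00,
         1.00000000e+00]])}
```

View pics/scene0.png

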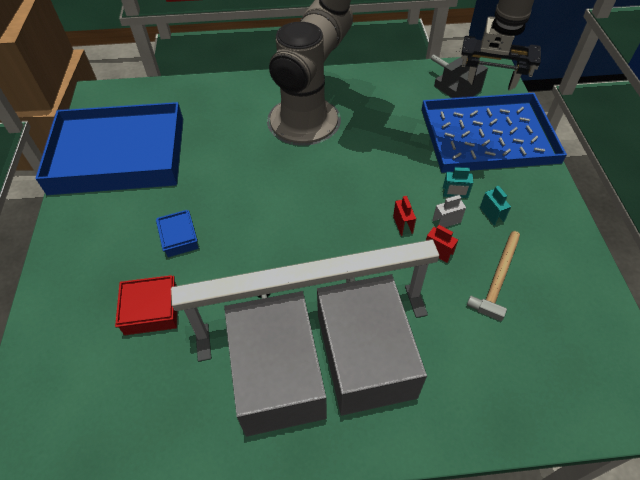

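View pics/side0.png

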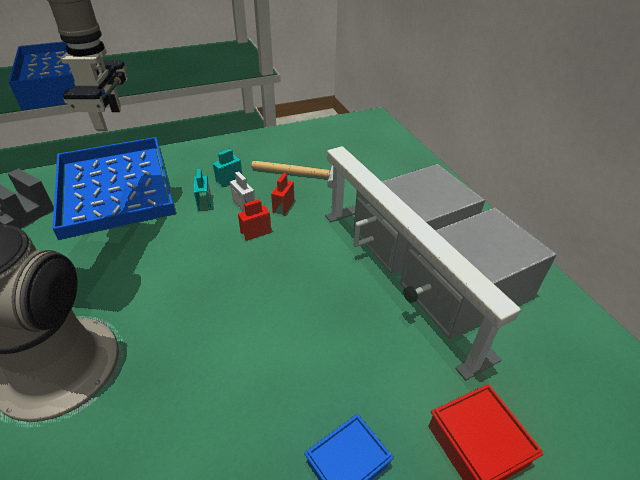

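The bow-handle cabinet is the one at +y: left-rear in the side view, with its bow at about (362,232). The knob is at (410,293). The aluminium tag is the grey-white one, at (450,212) in the scene view and (241,190) in the side view. The other tags are red and teal. I'll zoom in to measure.

```bash
python3 - <<'E'
import cv2,numpy as np
a=cv2.imread('pics/scene0.png');b=cv2.imread('pics/side0.png')
f=lambda im,x,y,w,h,s:cv2.resize(im[y:y+h,x:x+w],None,fx=s,fy=s,interpolation=cv2.INTER_CUBIC)
# top-left scene cabinets (300..440,240..420) x2.2 ; 
A=f(a,220,240,220,200,2);B=f(b,320,140,180,200,2);C=f(a,385,160,140,100,3);D=f(b,185,140,125,100,3)
o=np.zeros((700,800,3),np.uint8)
o[:400,:440]=A;o[:400,440:800]=B;o[400:700,:420]=C;o[400:700,425:800]=D
cv2.imwrite('pics/c1.png',cv2.resize(o[:,:],(800,700))[:600+100][:600]) if 0 else cv2.imwrite('pics/c1.png',o[:600+100])
cv2.imwrite('pics/c1.png',cv2.resize(o,(685,600),interpolation=cv2.INTER_AREA))
E
python3 -c "
import plant;print([n for n in dir(plant) if n[0]!='_'])"
```

```text
['Unreachable', 'camera_info', 'capture', 'close_job', 'get_obs']
```

View pics/c1.png

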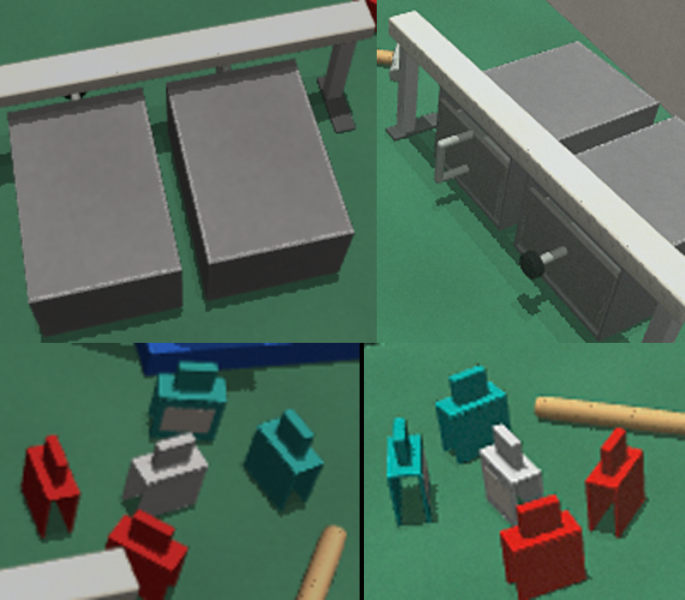

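```bash
cat > h.py <<'E'
import numpy as np
from plant import *
def ray(n,u,v):
    c=camera_info(n);P=c['pose'];d=P[:3,:3]@np.linalg.solve(c['camera_matrix'],[u,v,1]);return P[:3,3],d
def atz(n,u,v,z):
    o,d=ray(n,u,v);return (o+d*(z-o[2])/d[2]).round(1)
def tri(L):
    A=0;b=0
    for n,u,v in L:
        o,d=ray(n,u,v);d=d/np.linalg.norm(d);M=np.eye(3)-np.outer(d,d);A=A+M;b=b+M@o
    return np.linalg.solve(A,b).round(1)
E
python3 - <<'E'
from h import *
S='scene'
for p in [(425.4,376.5),(342.5,393.4),(393.3,282),(318,291.3)]: print('cab',atz(S,*p,130))
print('tag',atz(S,452.3,198.1,96),atz('side',241.8,178.9,96),tri([(S,452.3,198.1),('side',241.8,178.9)]))
print('fin',atz(S,385+153/2.571,160+103/2.571,96),atz(S,385+191/2.571,160+90/2.571,96))
print('fin',atz('side',185+135/2.571,140+85/2.571,96),atz('side',185+158/2.571,140+114/2.571,96))
print('handle',atz('side',357.2,234,75),atz('side',357.3,223,98),atz('side',357,245,52))
E
```

```text
cab [918.1 175.2 130. ]
cab [934.6  11.6 130. ]
cab [700.4 150.9 130. ]
cab [706.7 -14.5 130. ]
tag [450.  350.5  96. ] [448.7 330.9  96. ] [449.  349.5  88.3]
fin [454.3 329.3  96. ] [441.7 370.7  96. ]
fin [445.  360.2  96. ] [453.6 303.9  96. ]
handle [642.5  58.   75. ] [646.   68.7  98. ] [638.5  46.9  52. ]
```

```bash
cat >> h.py <<'E'
from scipy.spatial.transform import Rotation as Ro
def pose():
    o=get_obs();R=Ro.from_euler('xyz',o['tcp_rot']).as_matrix();return o,np.array(o['tool_pos']),R
def show():
    o,p,R=pose();print('t',round(o['time'],2),'p',p.round(1),'q',o['joint_positions'].round(3),'F',o['contact_force'].round(1),'w',round(o['grip_width'],1));print(R.round(3))
    print('bearing of tool y, deg',np.degrees(np.arctan2(R[1,1],R[0,1])).round(1),'tilt',np.degrees(np.arccos(-R[2,0])).round(1))
E
python3 -c "
from h import *
show()"
```

```text
t 0.15 p [178.8 493.3 226.2] q [ 1.077  0.343  1.525 -0.     1.275 -0.146] F [-0.1  0.9 -0.5] w 91.8
[[-0.001 -0.94   0.341]
 [-0.001  0.341  0.94 ]
 [-1.     0.    -0.001]]
bearing of tool y, deg 160.1 tilt 0.1
```

carry_out --pt "20 -38 30 2" --pt "40 -76 60 4" --pt "60 -114 90 7" --pt "80 -151 110 10" --pt "100 -189 130 13" --pt "121 -227 150 16" --pt "141 -264 154 19" --pt "161 -302 154 22" --pt "181 -340 154 24" --pt "201 -378 154 26" --pt "221 -415 154 26" --pt "241 -453 154 26" --pt "241 -453 154 26" --pt "241 -453 154 26" --pt "241 -453 154 26" --pt "241 -453 154 26"

```text
time: 1.48
tool_pos: [419.5, 40.4, 379.8]
tcp_rot: [1.792, 1.569, -2.816]
contact_force: [-0.1, 0.4, 0.1]
grip_width: 91.6
```

```bash
python3 -c "
from h import *
show()"
```

```text
t 1.48 p [419.5  40.4 379.8] q [-8.600e-02  6.700e-02  1.461e+00 -1.000e-03  1.615e+00 -1.761e+00] F [-0.1  0.4  0.1] w 91.6
[[-0.001 -0.995 -0.104]
 [-0.    -0.104  0.995]
 [-1.     0.001 -0.   ]]
bearing of tool y, deg -174.0 tilt 0.1
```

carry_out --pt "40 0 0 0" --pt "80 0 0 0" --pt "120 0 0 0" --pt "160 0 0 0" --pt "200 0 0 0" --pt "240 0 0 0" --pt "280 0 0 0" --pt "320 0 0 0" --pt "360 0 0 0" --pt "400 0 0 0" --pt "440 0 0 0" --pt "440 0 0 0" --pt "440 0 0 0" --pt "440 0 0 0"

```text
time: 2.65
tool_pos: [784.0, 38.8, 341.6]
tcp_rot: [-1.643, 1.538, 0.034]
contact_force: [0.1, 0.5, 0.3]
grip_width: 91.7
```

```bash
python3 -c "
from h import *
show()"
```

```text
t 2.65 p [784.   38.8 341.6] q [-0.049  0.988  0.036  0.003  2.086 -1.724] F [0.1 0.5 0.3] w 91.7
[[ 0.032 -0.994 -0.106]
 [ 0.001 -0.106  0.994]
 [-0.999 -0.032 -0.002]]
bearing of tool y, deg -173.9 tilt 1.9
```

carry_out --pt "-38 0 15 0" --pt "-76 0 30 0" --pt "-110 0 50 0" --pt "-145 0 72 0" --pt "-180 0 94 0" --pt "-215 0 116 0" --pt "-250 0 138 0" --pt "-285 0 160 0" --pt "-300 0 198 0" --pt "-300 0 238 0" --pt "-300 0 278 0" --pt "-300 0 318 0" --pt "-300 0 358 0" --pt "-300 0 398 0" --pt "-300 0 438 0" --pt "-300 0 478 0" --pt "-300 0 518 0"

```text
time: 4.07
tool_pos: [416.8, 34.2, 699.4]
tcp_rot: [-1.65, 1.514, 0.027]
contact_force: [-0.3, -0.1, 1.7]
grip_width: 91.5
```

```bash
python3 -c "
from h import *
show()"
```

```text
t 4.07 p [416.8  34.2 699.4] q [-0.108  0.392  0.036  0.016  2.658 -1.771] F [-0.3 -0.1  1.7] w 91.5
[[ 0.056 -0.993 -0.106]
 [ 0.002 -0.106  0.994]
 [-0.998 -0.056 -0.004]]
bearing of tool y, deg -173.9 tilt 3.2
```

carry_out --pt "-30 0 20 0" --pt "-60 0 40 0" --pt "-90 0 60 0" --pt "-120 0 90 0" --pt "-150 0 120 0" --pt "-180 0 150 0" --pt "-180 0 190 0" --pt "-180 0 230 0" --pt "-180 0 270 0" --pt "-180 0 300 0" --pt "-180 0 300 0" --pt "-180 0 300 0"

```text
time: 5.07
tool_pos: [383.9, 51.2, 724.8]
tcp_rot: [-1.726, 1.449, -0.049]
contact_force: [-0.2, -0.6, 0.0]
grip_width: 91.9
```

```bash
python3 -c "
from h import *
show()"
```

```text
t 5.07 p [383.9  51.2 724.8] q [-0.068  0.327  0.036  0.005  2.657 -1.741] F [-0.2 -0.6  0. ] w 91.9
[[ 0.121 -0.987 -0.105]
 [-0.006 -0.107  0.994]
 [-0.993 -0.12  -0.019]]
bearing of tool y, deg -173.8 tilt 7.0
```

carry_out --pt "-200 0 300 0" --pt "-400 0 500 0" --pt "-400 0 700 0" --pt "-400 0 700 0" --pt "-400 0 700 0" --pt "-400 0 700 0" --pt "-400 0 700 0" --pt "-400 0 700 0"

```text
time: 5.73
tool_pos: [347.8, 72.7, 747.1]
tcp_rot: [-1.739, 1.388, -0.062]
contact_force: [0.2, 0.9, 0.4]
grip_width: 92.0
```

```bash
python3 -c "
from h import *
show()"
```

```text
t 5.73 p [347.8  72.7 747.1] q [-1.000e-03  2.650e-01  3.700e-02 -2.400e-02  2.657e+00 -1.700e+00] F [0.2 0.9 0.4] w 92.0
[[ 0.181 -0.978 -0.103]
 [-0.011 -0.107  0.994]
 [-0.983 -0.179 -0.03 ]]
bearing of tool y, deg -173.7 tilt 10.5
```

carry_out --pt "-200 -30 300 0" --pt "-400 -30 500 0" --pt "-400 -30 700 0" --pt "-400 -30 700 0" --pt "-400 -30 700 0" --pt "-400 -30 700 0" --pt "-400 -30 700 0" --pt "-400 -30 700 0"

```text
time: 6.4
tool_pos: [310.4, 89.2, 766.6]
tcp_rot: [-1.742, 1.329, -0.065]
contact_force: [-0.5, 0.6, 0.7]
grip_width: 92.2
```

carry_out --pt "-200 -30 300 0" --pt "-400 -30 500 0" --pt "-400 -30 700 0" --pt "-400 -30 700 0" --pt "-400 -30 700 0" --pt "-400 -30 700 0" --pt "-400 -30 700 0" --pt "-400 -30 700 0"

```text
time: 7.07
tool_pos: [265.3, 114.1, 783.1]
tcp_rot: [-1.74, 1.272, -0.062]
contact_force: [0.3, 0.2, 0.1]
grip_width: 91.6
```

carry_out --pt "-200 -30 300 0" --pt "-400 -30 500 0" --pt "-400 -30 700 0" --pt "-400 -30 700 0" --pt "-400 -30 700 0" --pt "-400 -30 700 0" --pt "-400 -30 700 0" --pt "-400 -30 700 0"

```text
time: 7.73
tool_pos: [202.6, 143.5, 796.8]
tcp_rot: [-1.727, 1.213, -0.048]
contact_force: [0.3, -0.3, 0.1]
grip_width: 91.9
```

```bash
python3 -c "
from h import *
show()"
```

```text
t 7.73 p [202.6 143.5 796.8] q [ 0.567  0.11   0.037 -0.449  2.657 -1.544] F [ 0.3 -0.3  0.1] w 91.9
[[ 0.35  -0.932 -0.098]
 [-0.017 -0.111  0.994]
 [-0.937 -0.346 -0.054]]
bearing of tool y, deg -173.2 tilt 20.5
```

carry_out --pt "-200 -100 300 0" --pt "-300 -150 500 0" --pt "-300 -150 700 0" --pt "-300 -150 700 0" --pt "-300 -150 700 0" --pt "-300 -150 700 0" --pt "-300 -150 700 0" --pt "-300 -150 700 0"

```text
time: 8.4
tool_pos: [150.1, 125.6, 811.5]
tcp_rot: [-1.724, 1.152, -0.044]
contact_force: [-0.4, 0.3, -0.2]
grip_width: 92.1
```

carry_out --pt "-100 -100 300 0" --pt "-200 -150 500 0" --pt "-200 -150 700 0" --pt "-200 -150 700 0" --pt "-200 -150 700 0" --pt "-200 -150 700 0" --pt "-200 -150 700 0" --pt "-200 -150 700 0"

```text
time: 9.07
tool_pos: [108.0, 79.3, 823.6]
tcp_rot: [-1.721, 1.101, -0.043]
contact_force: [0.2, -0.1, 0.2]
grip_width: 92.1
```

```bash
python3 -c "
from h import *
show()"
```

```text
t 9.07 p [108.   79.3 823.6] q [ 1.    -0.009  0.037 -0.996  2.657 -1.669] F [ 0.2 -0.1  0.2] w 92.1
[[ 0.452 -0.887 -0.091]
 [-0.019 -0.112  0.994]
 [-0.892 -0.448 -0.068]]
bearing of tool y, deg -172.8 tilt 26.9
```

carry_out --pt "36 -3 -10 0" --pt "72 -6 -25 0" --pt "108 -9 -45 0" --pt "144 -12 -65 0" --pt "180 -16 -85 0" --pt "216 -20 -105 0" --pt "250 -24 -125 0" --pt "284 -28 -145 0" --pt "310 -30 -175 0" --pt "330 -32 -210 0" --pt "345 -34 -246 0" --pt "355 -34 -285 0" --pt "362 -34 -325 0" --pt "368 -34 -365 0" --pt "374 -34 -405 0" --pt "380 -34 -445 0" --pt "386 -34 -485 0" --pt "390 -34 -525 0" --pt "392 -34 -560 0" --pt "392 -34 -574 0"

```text
time: 10.73
tool_pos: [483.9, 44.7, 333.7]
tcp_rot: [-1.722, 1.102, -0.046]
contact_force: [1.2, 0.5, -0.1]
grip_width: 91.8
```

```bash
python3 -c "
from h import *
import cv2
show()
cv2.imwrite('pics/w1.png',capture('wrist')[:,:,::-1])"
```

```text
t 10.73 p [483.9  44.7 333.7] q [-0.074 -0.06   1.803  0.016  0.93  -1.757] F [ 1.2  0.5 -0.1] w 91.8
[[ 0.451 -0.888 -0.089]
 [-0.021 -0.11   0.994]
 [-0.892 -0.447 -0.068]]
bearing of tool y, deg -172.9 tilt 26.9
```

View pics/w1.png

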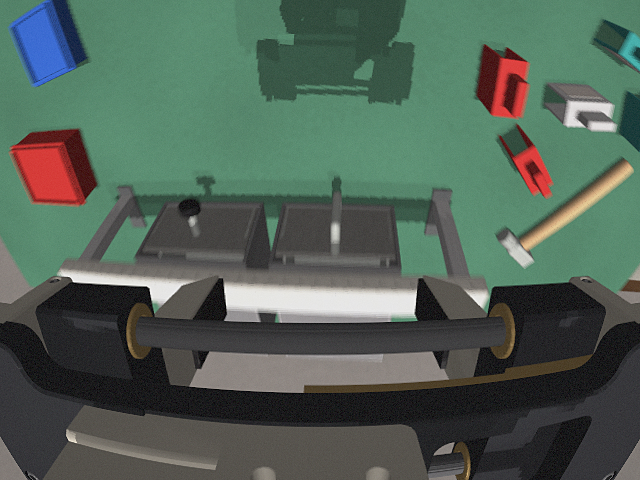

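The drawers, bow (x≈336, rows 178–250), knob at (190,208) and aluminium tag at (585,105) are all visible from the wrist. I'll project the estimated handle and tag points into this view.

```bash
cat >> h.py <<'E'
def wproj(P,p,R):
    c=camera_info('wrist');M=c['mount'];K=c['camera_matrix']
    q=R.T@(np.array(P,float)-p);q=M[:3,:3].T@(q-M[:3,3])
    r=np.hypot(q[0],q[1]);th=np.arctan2(r,q[2]);return (K[:2,2]+K[0,0]*th*q[:2]/r).round(1)
def wray(u,v,p,R,z):
    c=camera_info('wrist');M=c['mount'];K=c['camera_matrix']
    d=np.array([u,v])-K[:2,2];r=np.hypot(*d);th=r/K[0,0];d=np.r_[np.sin(th)*d/r,np.cos(th)]
    o=p+R@M[:3,3];w=R@M[:3,:3]@d;return (o+w*(z-o[2])/w[2]).round(1)
E
python3 - <<'E'
from h import *
o,p,R=pose();print(p,o['dq'].round(3))
for z in (45,75,105): print('handle',z,wproj((643,62,z),p,R))
print('foot of handle at front',wproj((688,67,105),p,R))
print('knob ray z75',wray(190,208,p,R,75),'handle bar rays',wray(336,190,p,R,75),wray(336,240,p,R,105))
print('tag',wproj((450,350,96),p,R), wray(597,125,p,R,96))
import cv2
a=cv2.imread('pics/w1.png')
cv2.imwrite('pics/c2.png',np.hstack([cv2.resize(a[160:280,270:410],None,fx=4,fy=4,interpolation=2),cv2.resize(a[60:140,540:640],(240,480//1),fx=0,fy=0)[:480]]) if 0 else np.hstack([cv2.resize(a[160:280,280:380],None,fx=4,fy=4,interpolation=2),cv2.resize(a[60:180,540:640],None,fx=4,fy=4,interpolation=2)]))
E
```

```text
[479.72594041  44.87420724 322.91780493] [ 0.004 -0.022 -0.097  0.001  0.289  0.004]
handle 45 [336.6 210.3]
handle 75 [335.9 224.9]
handle 105 [335.  241.1]
foot of handle at front [334.8 267.2]
knob ray z75 [ 640.9 -128.3   75. ] handle bar rays [590.1  56.   75. ] [641.1  63.  105. ]
tag [604.7 138.4] [437.7 330.3  96. ]
```

View pics/c2.png

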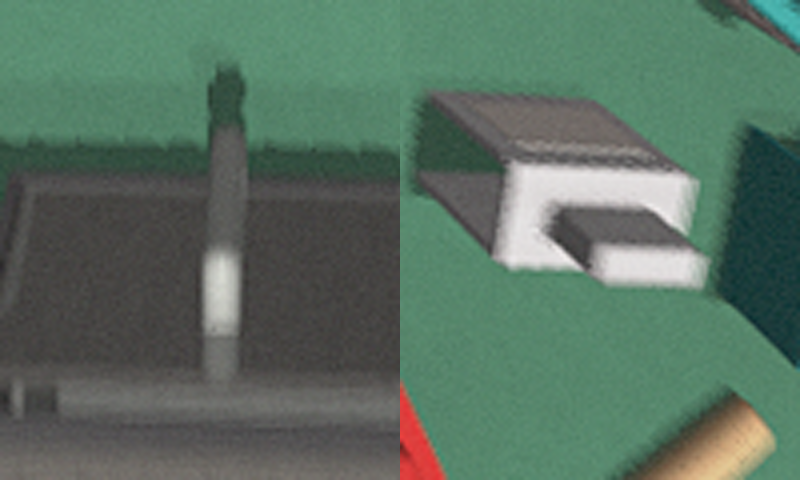

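Run:
```python
from h import *
p=np.array([483.9,44.7,333.7]);R=pose()[2]
for z in (45,75,105): print('handle',z,wproj((643,62,z),p,R))
for u,v,z in [(336.5,192,45),(335.5,222,105)]: print(wray(u,v,p,R,z))
print('tag',wproj((450,350,96),p,R), wray(602.5,126.5,p,R,96))
show()
# refine tilt of side pic: predicted pixels for candidate handle
c=camera_info('side');P=c['pose']
for q in [(643,62,105),(643,62,45),(632,62,105),(632,62,45),(622,60,105),(622,60,45)]:
    x=P[:3,:3].T@(np.array(q)-P[:3,3]);x=c['camera_matrix']@x;print(q,(x[:2]/x[2]).round(1))
```

```text
handle 45 [337.4 202.9]
handle 75 [336.7 217. ]
handle 105 [335.9 232.5]
[625.6  58.8  45. ]
[626.6  59.6 105. ]
tag [601.6 131. ] [444.4 348.5  96. ]
t 10.78 p [479.7  44.9 322.9] q [-0.074 -0.053  1.819  0.016  0.925 -1.757] F [-2.7  0.2 -9.5] w 91.7
[[ 0.435 -0.896 -0.09 ]
 [-0.02  -0.109  0.994]
 [-0.9   -0.431 -0.065]]
bearing of tool y, deg -173.0 tilt 25.8
(643, 62, 105) [357.6 222.7]
(643, 62, 45) [355.8 242.6]
(632, 62, 105) [353.1 223.9]
(632, 62, 45) [351.4 243.7]
(622, 60, 105) [349.4 225.5]
(622, 60, 45) [347.9 245.4]
```

carry_out --pt "10 1 -35 0" --pt "20 2 -75 0" --pt "30 4 -115 0" --pt "40 5 -155 0" --pt "48 6 -190 0" --pt "55 6 -203 0" --pt "55 6 -203 0" --pt "55 6 -203 0" --pt "55 6 -203 0" --pt "55 6 -203 0" --pt "55 6 -203 0"

```text
time: 11.7
tool_pos: [535.4, 50.7, 121.9]
tcp_rot: [-1.721, 1.117, -0.046]
contact_force: [-0.4, 0.3, 0.4]
grip_width: 91.5
```

Run:
```python
from h import *
import cv2
show();o,p,R=pose()
a=capture('wrist')[:,:,::-1]
cv2.imwrite('pics/w2.png',a)
for z in (45,75,105): print('handle',z,wproj((643,62,z),p,R))
o,p,R=pose();print(p)
cv2.imwrite('pics/c3.png',cv2.resize(a[180:380,230:430],None,fx=3,fy=3,interpolation=2))
```

```text
t 11.7 p [535.4  50.7 121.9] q [-0.049  0.307  2.035  0.004  0.346 -1.729] F [-0.4  0.3  0.4] w 91.5
[[ 0.438 -0.894 -0.09 ]
 [-0.02  -0.109  0.994]
 [-0.899 -0.434 -0.066]]
bearing of tool y, deg -173.0 tilt 26.0
handle 45 [329.5 306.4]
handle 75 [327.6 337. ]
handle 105 [325.3 371.2]
[535.27781025  50.777693   121.64489727]
```

View pics/c3.png

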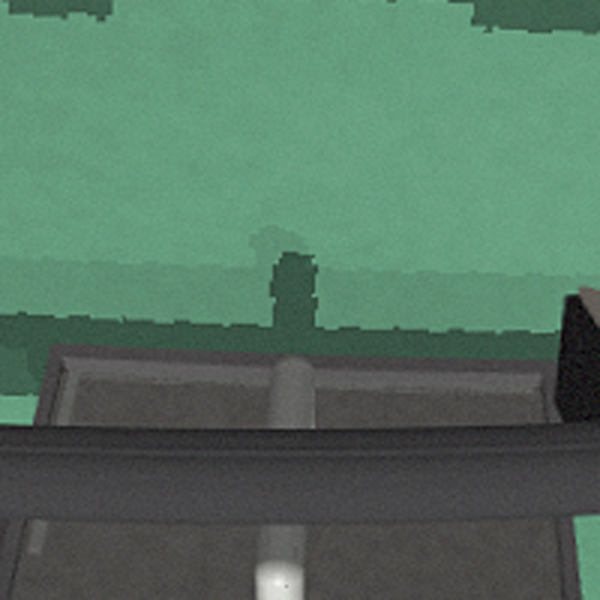

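Run:
```python
from h import *
o,p,R=pose();p=np.array([535.4,50.7,121.9])
print(wray(328.3,299.5,p,R,45),wray(323.3,369.5,p,R,105),wray(230+90,180+590/3,p,R,105))
D=[((178.7,493.2,226),(0.3427,1.525,1.2754)),((419.5,40.4,379.8),(.067,1.461,1.615)),((784,38.8,341.6),(.988,.036,2.086)),((416.8,34.2,699.4),(.392,.036,2.658)),((383.9,51.2,724.8),(.327,.036,2.657)),((483.9,44.7,333.7),(-.06,1.803,.93)),((535.4,50.7,121.9),(.307,2.035,.346))]
A=[];b=[]
for (x,y,z),(a,c,e) in D:
    s=[a,a+c,a+c+e];A+=[[*np.sin(s),1,0],[*np.cos(s),0,1]];b+=[np.hypot(x,y),z]
A=np.array(A);b=np.array(b);S,res,_,_=np.linalg.lstsq(A,b,rcond=None);print(S.round(1),(A@S-b).round(1))
from scipy.optimize import fsolve
def ik(r,z,t):
    f=lambda q:[A0@S for A0 in ([*np.sin([q[0],q[1],np.pi-t]),1,0],[*np.cos([q[0],q[1],np.pi-t]),0,1])]-np.array([r,z])
    q=fsolve(f,[.3,2.2]);return q[0],q[1]-q[0],np.pi-t-q[1]
for r in (480,535,585,650):
  for z in (50,80,110):
    print(r,z,[np.round(ik(r,z,np.radians(t)),2) for t in (26,10,0)])
```

```text
[633.9  60.   45. ] [640.4  60.3 105. ] [652.8  59.  105. ]
[518.5 378.1 249.8  22.5 111. ] [ 33.3  12.9  13.2  14.9   1.3   1.7 -26.8 -14.7 -33.7 -17.3  -9.2   7.2
  22.   -4.7]
480 50 [array([0.32, 2.31, 0.06]), array([0.36, 2.12, 0.48]), array([0.42, 2.01, 0.72])]
480 80 [array([0.25, 2.27, 0.16]), array([0.31, 2.09, 0.57]), array([0.37, 1.98, 0.8 ])]
480 110 [array([0.19, 2.23, 0.26]), array([0.26, 2.05, 0.65]), array([0.33, 1.94, 0.88])]
535 50 [array([0.39, 2.17, 0.13]), array([0.44, 1.98, 0.54]), array([0.49, 1.86, 0.78])]
535 80 [array([0.33, 2.14, 0.21]), array([0.39, 1.95, 0.62]), array([0.45, 1.83, 0.86])]
535 110 [array([0.28, 2.1 , 0.3 ]), array([0.35, 1.91, 0.7 ]), array([0.42, 1.8 , 0.93])]
585 50 [array([0.45, 2.05, 0.19]), array([0.51, 1.85, 0.61]), array([0.57, 1.72, 0.85])]
585 80 [array([0.4 , 2.02, 0.27]), array([0.47, 1.82, 0.68]), array([0.53, 1.69, 0.92])]
585 110 [array([0.36, 1.98, 0.35]), array([0.43, 1.78, 0.75]), array([0.5 , 1.66, 0.99])]
650 50 [array([0.54, 1.87, 0.28]), array([0.6 , 1.66, 0.7 ]), array([0.66, 1.53, 0.95])]
650 80 [array([0.49, 1.84, 0.35]), array([0.57, 1.63, 0.77]), array([0.63, 1.49, 1.01])]
650 110 [array([0.45, 1.81, 0.42]), array([0.53, 1.6 , 0.84]), array([0.6 , 1.46, 1.08])]
```

carry_out --pt "20 2 -10 0" --pt "40 4 -22 0" --pt "60 5 -34 0" --pt "78 7 -46 0" --pt "92 8 -53 0" --pt "104 9 -57 0" --pt "112 9 -59 0" --pt "117 9 -59 0" --pt "117 9 -59 0" --pt "117 9 -59 0" --pt "117 9 -59 0"

```text
time: 12.67
tool_pos: [651.8, 59.7, 63.1]
tcp_rot: [-1.721, 1.117, -0.046]
contact_force: [0.0, 0.4, -0.4]
grip_width: 91.8
```

Run:
```python
from h import *
import cv2
show()
a=capture('side')[:,:,::-1];b=capture('wrist')[:,:,::-1]
cv2.imwrite('pics/c4.png',np.hstack([cv2.resize(a[120:320,280:480],None,fx=2,fy=2,interpolation=2),cv2.resize(b[200:400,220:420],None,fx=2,fy=2,interpolation=2)]))
```

```text
t 12.67 p [651.8  59.7  63.1] q [-0.02   0.571  1.779 -0.034  0.338 -1.667] F [ 0.   0.4 -0.4] w 91.8
[[ 0.438 -0.895 -0.09 ]
 [-0.02  -0.109  0.994]
 [-0.899 -0.433 -0.066]]
bearing of tool y, deg -173.0 tilt 26.0
```

View pics/c4.png

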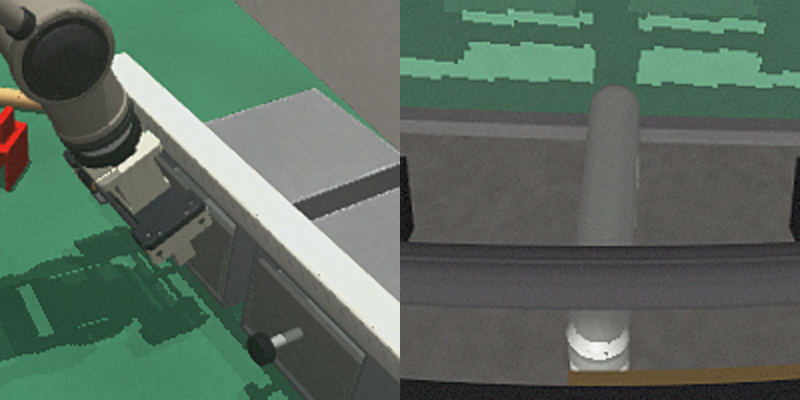

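The gripper straddles the bow, tilted and clear of the lamp, with the handle centred between the fingers. Closing the jaws.

carry_out --pt "0 0 0 0" --pt "0 0 0 0" --pt "0 0 0 0" --pt "0 0 0 0" --pt "0 0 0 0" --pt "0 0 0 0" --pt "0 0 0 0" --pt "0 0 0 0" --hand 0

```text
time: 13.43
tool_pos: [651.8, 59.8, 63.0]
tcp_rot: [-1.721, 1.117, -0.045]
contact_force: [-0.5, 1.0, -0.2]
grip_width: 42.8
```

carry_out --pt "0 0 0 0" --pt "0 0 0 0" --pt "0 0 0 0" --pt "0 0 0 0" --pt "0 0 0 0" --pt "0 0 0 0" --pt "0 0 0 0" --pt "0 0 0 0" --pt "0 0 0 0"

```text
time: 14.18
tool_pos: [651.7, 60.2, 62.9]
tcp_rot: [-1.72, 1.117, -0.044]
contact_force: [0.5, 5.7, 0.1]
grip_width: 12.6
```

carry_out --pt "-5 -0.5 0 0" --pt "-12 -1.3 0 0" --pt "-20 -2 0 0" --pt "-28 -3 0 0" --pt "-36 -4 0 0" --pt "-44 -5 0 0" --pt "-52 -5.5 0 0" --pt "-60 -6.4 0 0" --pt "-60 -6.4 0 0" --pt "-60 -6.4 0 0"

```text
time: 15.02
tool_pos: [588.0, 53.2, 62.9]
tcp_rot: [-1.722, 1.142, -0.049]
contact_force: [-2.6, -5.9, -23.8]
grip_width: 12.8
```

```bash
python3 -c "
from h import *
show()"
```

```text
t 15.02 p [588.   53.2  62.9] q [-0.037  0.492  1.933 -0.017  0.287 -1.695] F [ -2.6  -5.9 -23.8] w 12.8
[[ 0.415 -0.905 -0.089]
 [-0.02  -0.107  0.994]
 [-0.909 -0.411 -0.063]]
bearing of tool y, deg -173.2 tilt 24.6
```

carry_out --pt "-6 -0.6 0 0" --pt "-13 -1.3 0 0" --pt "-20 -2 0 0" --pt "-28 -3 0 0" --pt "-36 -4 0 0" --pt "-44 -5 0 0" --pt "-50 -5.5 0 0" --pt "-50 -5.5 0 0"

```text
time: 15.68
tool_pos: [533.5, 47.2, 66.9]
tcp_rot: [-1.727, 1.18, -0.054]
contact_force: [-1.2, -9.7, -38.0]
grip_width: 12.7
```

```bash
python3 -c "
from h import *
show()"
```

```text
t 15.68 p [533.5  47.2  66.9] q [-5.500e-02  4.190e-01  2.042e+00  2.000e-03  2.890e-01 -1.730e+00] F [ -1.2  -9.7 -38. ] w 12.7
[[ 0.381 -0.92  -0.09 ]
 [-0.021 -0.106  0.994]
 [-0.924 -0.377 -0.059]]
bearing of tool y, deg -173.4 tilt 22.4
```

carry_out --pt "-6 -0.7 0 0" --pt "-12 -1.5 0 0" --pt "-18 -2.2 0 0" --pt "-24 -3 0 0" --pt "-30 -4 0 0" --pt "-36 -4.5 0 0" --pt "-42 -5 0 0" --pt "-48 -6 0 0" --pt "-50 -6.2 0 0" --pt "-50 -6.2 0 0"

```text
time: 16.52
tool_pos: [486.2, 42.1, 75.5]
tcp_rot: [-1.726, 1.194, -0.051]
contact_force: [13.5, 10.5, -31.1]
grip_width: 12.2
```

```bash
python3 -c "
from h import *
show()"
```

```text
t 16.52 p [486.2  42.1  75.5] q [-0.077  0.341  2.142  0.034  0.282 -1.782] F [ 13.5  10.5 -31.1] w 12.2
[[ 0.367 -0.926 -0.092]
 [-0.019 -0.107  0.994]
 [-0.93  -0.363 -0.057]]
bearing of tool y, deg -173.4 tilt 21.6
```

carry_out --pt "0 0 0 0" --pt "0 0 0 0" --pt "0 0 0 0" --pt "0 0 0 0" --pt "0 0 0 0" --pt "0 0 0 0" --pt "0 0 0 0" --pt "0 0 0 0" --pt "0 0 0 0" --pt "0 0 0 0" --pt "0 0 0 0" --hand 75

```text
time: 17.43
tool_pos: [486.2, 42.1, 75.4]
tcp_rot: [-1.726, 1.194, -0.051]
contact_force: [0.2, 0.4, -1.1]
grip_width: 74.5
```

```bash
python3 -c "
from h import *
show()"
```

```text
t 17.43 p [486.2  42.1  75.4] q [-0.077  0.341  2.142  0.034  0.282 -1.782] F [ 0.2  0.4 -1.1] w 74.5
[[ 0.367 -0.926 -0.092]
 [-0.019 -0.107  0.994]
 [-0.93  -0.363 -0.057]]
bearing of tool y, deg -173.4 tilt 21.6
```

carry_out --pt "0 0 30 0" --pt "0 0 70 0" --pt "0 0 110 0" --pt "0 0 150 0" --pt "0 20 180 1" --pt "-2 55 190 2" --pt "-4 90 195 3" --pt "-6 125 195 4" --pt "-10 160 195 6" --pt "-15 195 195 8" --pt "-20 230 195 10" --pt "-25 265 195 10" --pt "-30 300 180 10" --pt "-32 308 165 10" --pt "-32 308 165 10" --pt "-32 308 165 10" --pt "-32 308 165 10" --pt "-32 308 165 10"

```text
time: 18.93
tool_pos: [454.9, 349.3, 241.6]
tcp_rot: [-1.724, 1.193, 0.123]
contact_force: [-0.7, -0.1, 1.2]
grip_width: 74.7
```

Run:
```python
from h import *
import cv2
show()
for n,u,v in [('tealR',499,192),('redL',406,198.5),('redF',444,229.6),('tealB',462.8,170.5)]: print(n,atz('scene',u,v,96))
o,p,R=pose();a=capture('wrist')[:,:,::-1]
print('pred fin',wproj((450,350,96),p,R))
cv2.imwrite('pics/w3.png',a)
```

```text
t 18.93 p [454.9 349.3 241.6] q [ 0.619  0.259  1.665 -0.227  0.894 -1.115] F [-0.7 -0.1  1.2] w 74.7
[[ 0.366 -0.893 -0.262]
 [ 0.045 -0.264  0.963]
 [-0.929 -0.365 -0.056]]
bearing of tool y, deg -163.5 tilt 21.6
tealR [442.3 474.4  96. ]
redL [439.  233.4  96. ]
redF [546.4 306.2  96. ]
tealB [358.7 401.3  96. ]
pred fin [334.7 154.4]
```

View pics/w3.png

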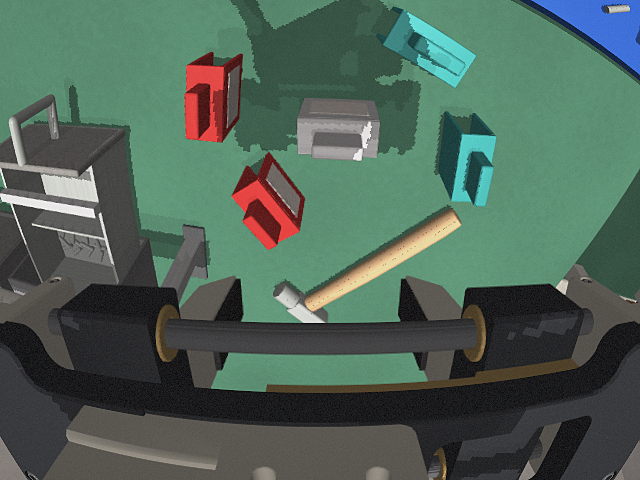

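Run:
```python
from h import *
import cv2
o,p,R=pose()
a=cv2.imread('pics/w3.png')
cv2.imwrite('pics/c5.png',np.hstack([cv2.resize(a[85:185,280:400],None,fx=3.3,fy=3.3,interpolation=2),cv2.resize(a[85:285,0:160],None,fx=2,fy=1.65,interpolation=2)]))
for t in [(313,157),(361,160),(338,153)]: print(wray(*t,p,R,96))
for t in [(3,191),(100,206),(0,202),(99,216)]: print('bar',wray(*t,p,R,94))
```

```text
[457.2 334.4  96. ]
[448.6 371.1  96. ]
[448.2 352.1  96. ]
bar [581.2 -12.9  94. ]
bar [563.2 138.1  94. ]
bar [600.4 -25.1  94. ]
bar [576.8 135.3  94. ]
```

View pics/c5.png

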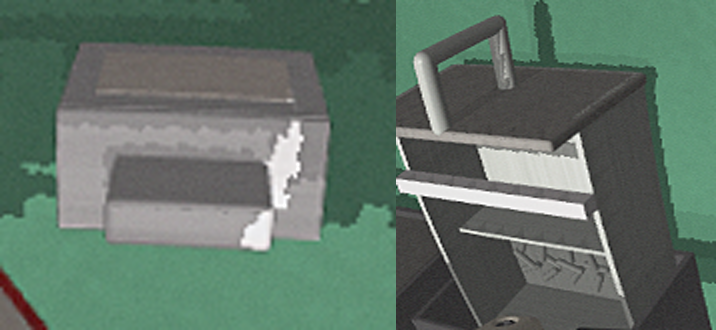

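Run:
```python
from h import *
o,p,R=pose()
f=lambda u,v:(280+u/3.3,85+v/3.3)
for e in [((108,197),(272,207)),((105,242),(268,250))]:
    a,b=[wray(*f(*x),p,R,96) for x in e];d=b-a;print(a,b,np.hypot(*d[:2]).round(1),'yaw',np.degrees(np.arctan2(-d[0],d[1])).round(1))
c=wray(*f(188.5,224),p,R,96);print(c)
print('tool z yaw',np.degrees(np.arctan2(-R[0,2],R[1,2])))
g=c.copy();g[2]=87;t=g+19*R[:,0];print('TCP target',t.round(1),'shift',(t-p).round(1))
```

```text
[447.  331.5  96. ] [438.2 368.8  96. ] 38.3 yaw 13.3
[458.6 333.8  96. ] [449.2 371.4  96. ] 38.8 yaw 14.0
[448.3 351.4  96. ]
tool z yaw 15.211979013289584
TCP target [455.3 352.3  69.3] shift [   0.3    3.  -172.3]
```

carry_out --pt "0 3 -35 -1.5" --pt "0 3 -75 -1.5" --pt "0 3 -110 -1.5" --pt "0 3 -135 -1.5" --pt "0 3 -150 -1.5" --pt "0 3 -160 -1.5" --pt "0 3 -166 -1.5" --pt "0 3 -168 -1.5" --pt "0 3 -168 -1.5" --pt "0 3 -168 -1.5"

```text
time: 19.82
tool_pos: [455.7, 352.6, 74.9]
tcp_rot: [-1.721, 1.191, 0.1]
contact_force: [0.1, 0.4, 0.0]
grip_width: 74.7
```

carry_out --pt "0 0 0 0" --pt "0 0 0 0" --pt "0 0 0 0" --pt "0 0 0 0" --pt "0 0 0 0" --pt "0 0 0 0" --pt "0 0 0 0" --pt "0 0 0 0" --pt "0 0 0 0" --pt "0 0 0 0" --hand 0

```text
time: 20.65
tool_pos: [455.7, 352.6, 74.8]
tcp_rot: [-1.721, 1.191, 0.1]
contact_force: [-0.0, -0.5, -0.5]
grip_width: 40.1
```

```bash
python3 -c "
from h import *
show()"
```

```text
t 20.65 p [455.7 352.6  74.8] q [ 0.629  0.487  1.864 -0.406  0.494 -0.86 ] F [-0.  -0.5 -0.5] w 40.1
[[ 0.369 -0.899 -0.236]
 [ 0.037 -0.24   0.97 ]
 [-0.929 -0.367 -0.055]]
bearing of tool y, deg -165.0 tilt 21.8
```

carry_out --pt "0 0 15 0" --pt "0 0 40 0" --pt "0 0 75 0" --pt "0 0 110 0" --pt "0 0 140 0" --pt "8 -15 155 0" --pt "20 -40 160 0" --pt "35 -73 160 -1" --pt "52 -108 160 -2" --pt "69 -143 160 -3" --pt "85 -178 160 -4" --pt "100 -211 160 -5" --pt "113 -242 160 -6" --pt "124 -268 158 -7" --pt "131 -287 150 -7" --pt "135 -298 140 -7" --pt "135 -298 130 -7" --pt "135 -298 130 -7" --pt "135 -298 130 -7" --pt "135 -298 130 -7"

```text
time: 22.32
tool_pos: [590.7, 55.0, 205.2]
tcp_rot: [-1.721, 1.191, -0.022]
contact_force: [-0.3, 0.7, -1.5]
grip_width: 40.4
```

Run:
```python
from h import *
import cv2
show()
o,p,R=pose();a=capture('wrist')[:,:,::-1];s=capture('side')[:,:,::-1]
cv2.imwrite('pics/w4.png',a);cv2.imwrite('pics/s4.png',s)
cv2.imwrite('pics/c6.png',np.hstack([cv2.resize(a[40:340,140:500],(540,450),interpolation=2),cv2.resize(s[80:305,220:345],None,fx=2,fy=2,interpolation=2)]))
```

```text
t 22.32 p [590.7  55.  205.2] q [-0.04   0.297  1.722  0.01   0.743 -1.745] F [-0.3  0.7 -1.5] w 40.4
[[ 0.371 -0.921 -0.117]
 [-0.008 -0.129  0.992]
 [-0.929 -0.367 -0.055]]
bearing of tool y, deg -172.0 tilt 21.8
```

View pics/c6.png

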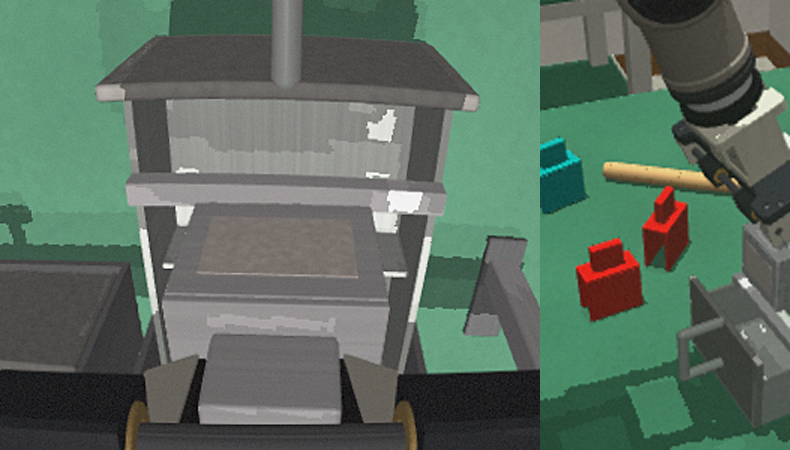

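Run:
```python
from h import *
import cv2
o,p,R=pose();a=cv2.imread('pics/w4.png')
x0,y0,s=215,150,3.6
c=cv2.resize(a[y0:y0+165,x0:x0+222],None,fx=s,fy=s,interpolation=2)
def line(A,B,col):
    for t in np.linspace(0,1,30):
        q=(wproj(np.array(A)+t*(np.array(B)-A),p,R)+.5-[x0,y0])*s;cv2.circle(c,tuple(int(v) for v in q),1,col,-1)
ex=np.array([.9943,.106,0]);ey=np.array([-.106,.9943,0]);ez=np.array([0,0,1.])
b=np.array([583.4,54.1,94])
for dx in(-6,6): line(b+dx*ex-72*ey,b+dx*ex+72*ey,(0,0,255))
seat=p-np.array([7.5,.3,14.8]);th=np.radians(6.7);tx=np.array([np.cos(th),np.sin(th),0]);ty=np.array([-tx[1],tx[0],0])
print('seat',seat)
for h in(-60,4): line(seat-17*tx-35*ty+h*ez,seat-17*tx+35*ty+h*ez,(0,255,255))
for w in(-20,20):line(seat-6*tx+w*ty+36*ez,seat+6*tx+w*ty+36*ez,(0,255,0))
cv2.imwrite('pics/c7.png',c)
```

```text
seat [583.38290468  54.82716369 190.79668365]
```

View pics/c7.png

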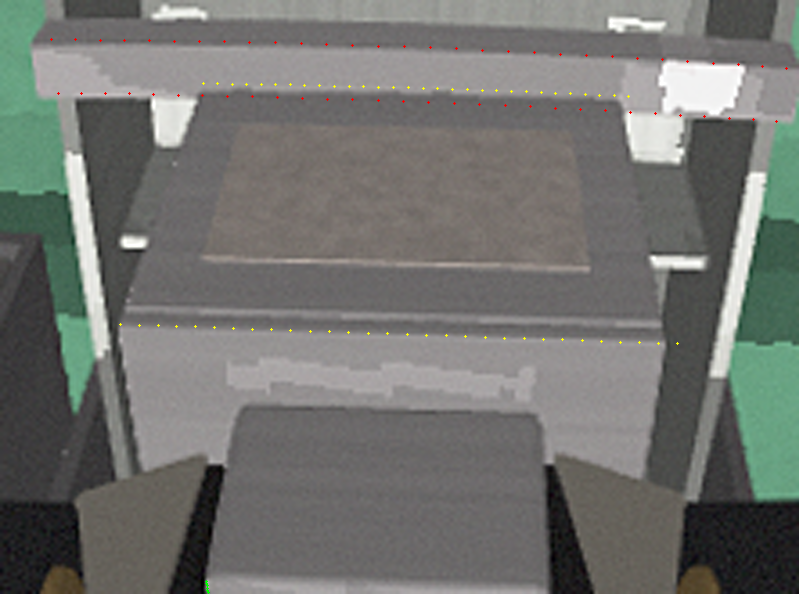

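carry_out --pt "-1 0 -12 0" --pt "-1 0 -26 0" --pt "-1 0 -40 0" --pt "-1 0 -54 0" --pt "-1 0 -66 0" --pt "-1 0 -76 0" --pt "-1 0 -84 0" --pt "-1 0 -88 0" --pt "-1 0 -90 0" --pt "-1 0 -90 0" --pt "-1 0 -90 0"

```text
time: 23.33
tool_pos: [590.3, 55.2, 116.2]
tcp_rot: [-1.721, 1.189, -0.022]
contact_force: [0.1, -0.6, -1.5]
grip_width: 40.2
```

carry_out --pt "0 0 -1 0" --pt "0 0 -2 0" --pt "0 0 -3 0" --pt "0 0 -4 0" --pt "0 0 -5 0" --pt "0 0 -6 0" --pt "0 0 -7 0" --pt "0 0 -7 0" --pt "0 0 -7 0"

```text
time: 24.08
tool_pos: [590.2, 55.2, 109.1]
tcp_rot: [-1.721, 1.189, -0.022]
contact_force: [0.6, 1.5, -1.5]
grip_width: 40.1
```

carry_out --pt "0 0 -1 0" --pt "0 0 -1.5 0" --pt "0 0 -2 0" --pt "0 0 -2.5 0" --pt "0 0 -2.5 0" --pt "0 0 -2.5 0"

```text
time: 24.58
tool_pos: [592.0, 55.4, 108.7]
tcp_rot: [-1.721, 1.184, -0.021]
contact_force: [-0.8, 1.3, 7.0]
grip_width: 40.4
```

carry_out --pt "0 0 0 0" --pt "0 0 0 0" --pt "0 0 0 0" --pt "0 0 0 0" --pt "0 0 0 0" --pt "0 0 0 0" --pt "0 0 0 0" --pt "0 0 0 0" --hand 70

```text
time: 25.25
tool_pos: [591.9, 55.4, 108.6]
tcp_rot: [-1.721, 1.184, -0.021]
contact_force: [-0.1, 0.2, 0.2]
grip_width: 69.7
```

Run:
```python
from h import *
import cv2
show()
a=capture('wrist')[:,:,::-1];s=capture('side')[:,:,::-1]
cv2.imwrite('pics/c8.png',np.hstack([cv2.resize(a[60:360,140:500],(540,450),interpolation=2),cv2.resize(s[80:305,220:345],None,fx=2,fy=2,interpolation=2)]))
```

```text
t 25.25 p [591.9  55.4 108.6] q [-0.039  0.427  1.846  0.015  0.482 -1.75 ] F [-0.1  0.2  0.2] w 69.7
[[ 0.377 -0.919 -0.117]
 [-0.008 -0.13   0.991]
 [-0.926 -0.373 -0.056]]
bearing of tool y, deg -171.9 tilt 22.2
```

View pics/c8.png

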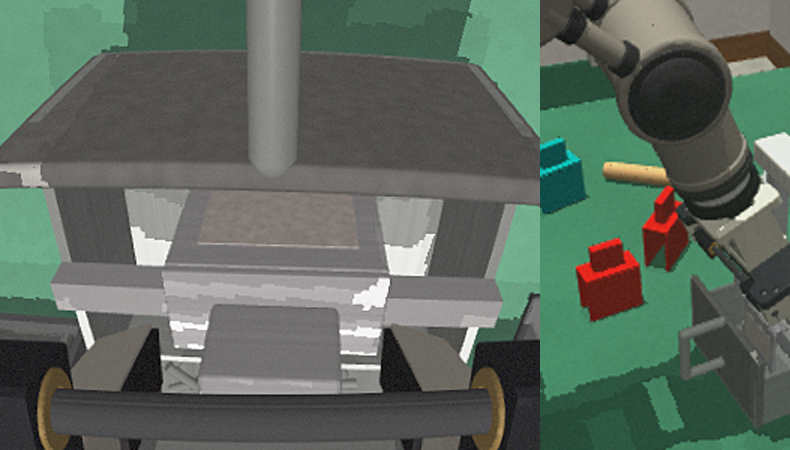

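carry_out --pt "0 0 8 0" --pt "0 0 20 0" --pt "0 0 40 0" --pt "0 0 70 0" --pt "0 0 105 0" --pt "0 0 140 0" --pt "-10 0 175 0" --pt "-25 0 200 0" --pt "-40 0 220 0" --pt "-40 0 220 0" --pt "-40 0 220 0" --pt "-40 0 220 0" --pt "-40 0 220 0" --pt "-40 0 220 0"

```text
time: 26.52
tool_pos: [551.9, 55.3, 326.9]
tcp_rot: [-1.721, 1.187, -0.021]
contact_force: [-0.0, 0.4, -0.6]
grip_width: 69.8
```

Run:
```python
from h import *
import cv2
show()
o,p,R=pose();a=capture('wrist')[:,:,::-1];cv2.imwrite('pics/w9.png',a)
# numeric check: compare edges predicted for seated tag (fin top z=130) against image gradients, searching xy/z shift
g=cv2.GaussianBlur(cv2.cvtColor(a,cv2.COLOR_BGR2GRAY),(0,0),1).astype(float)
G=np.hypot(cv2.Sobel(g,-1,1,0),cv2.Sobel(g,-1,0,1))
ex=np.array([.9943,.106,0]);ey=np.array([-.106,.9943,0]);b=np.array([583.4,54.1,94.])
def rect(c,hx,hy,h):
    P=[c+sx*hx*ex+sy*hy*ey+[0,0,h] for sx,sy in((-1,-1),(-1,1),(1,1),(1,-1),(-1,-1))]
    return np.concatenate([np.linspace(A,B,25) for A,B in zip(P[:-1],P[1:])])
def score(pts):
    s=[]
    for q in pts:
        u,v=wproj(q,p,R);s.append(G[int(round(v)),int(round(u))] if 0<=v<479 and 0<=u<639 else 0)
    return np.mean(s)
print('px fin',wproj(b+[0,0,36],p,R),'bar',wproj(b,p,R))
for nm,f in [('tag',lambda c:np.concatenate([rect(c,6,20,36),rect(c,17,35,4)])),('front',lambda c:np.concatenate([np.linspace(c-6*ex-72*ey,c-6*ex-40*ey,25),np.linspace(c-6*ex+40*ey,c-6*ex+72*ey,25),np.linspace(c+6*ex-72*ey,c+6*ex-40*ey,25),np.linspace(c+6*ex+40*ey,c+6*ex+72*ey,25)]))]:
    r=sorted([(score(f(b+dx*ex+dy*ey+[0,0,dz])),dx,dy,dz) for dx in range(-12,13,2) for dy in range(-6,7,2) for dz in ((0,4,8,12,20) if nm=='tag' else (0,))],reverse=True)[:4]
    print(nm,[tuple(np.round(x,1)) for x in r])
```

```text
t 26.52 p [551.9  55.3 326.9] q [-0.043  0.122  1.601  0.01   1.035 -1.746] F [-0.   0.4 -0.6] w 69.8
[[ 0.375 -0.92  -0.117]
 [-0.008 -0.13   0.992]
 [-0.927 -0.37  -0.056]]
bearing of tool y, deg -172.0 tilt 22.0
px fin [327.8 163.9] bar [329.1 148.2]Traceback (most recent call last):
  File "<stdin>", line 19, in <module>
  File "<stdin>", line 15, in score
  File "h.py", line 19, in wproj
    c=camera_info('wrist');M=c['mount'];K=c['camera_matrix']
ValueError: time passes only in moves, steps and waits
```

```bash
sed -i "s/^def wproj/import functools;camera_info=functools.lru_cache(camera_info)\ndef wproj/" h.py
python3 - <<'E'
from h import *
import cv2
o,p,R=pose();a=cv2.imread('pics/w9.png')
g=cv2.GaussianBlur(cv2.cvtColor(a,cv2.COLOR_BGR2GRAY),(0,0),1).astype(float)
G=np.hypot(cv2.Sobel(g,-1,1,0),cv2.Sobel(g,-1,0,1))
ex=np.array([.9943,.106,0]);ey=np.array([-.106,.9943,0]);b=np.array([583.4,54.1,94.])
L=lambda A,B:np.linspace(A,B,20)
def rect(c,hx,hy,h):
    P=[c+sx*hx*ex+sy*hy*ey+[0,0,h] for sx,sy in((-1,-1),(-1,1),(1,1),(1,-1),(-1,-1))]
    return np.concatenate([L(A,B) for A,B in zip(P[:-1],P[1:])])
def score(pts):
    return np.mean([G[int(round(v)),int(round(u))] for u,v in (wproj(q,p,R) for q in pts)])
tag=lambda c:np.concatenate([rect(c,6,20,36),rect(c,17,35,4)])
bar=lambda c:np.concatenate([L(c+s*6*ex+t*72*ey,c+s*6*ex+t*40*ey) for s in(-1,1) for t in(-1,1)])
for nm,f,Z in (('tag',tag,(-8,-4,0,4,8,12,20)),('bar',bar,(0,))):
    r=sorted([(score(f(b+dx*ex+dy*ey+[0,0,dz])),dx,dy,dz) for dx in range(-12,13,2) for dy in range(-6,7,2) for dz in Z],reverse=True)[:5]
    print(nm,[tuple(float(round(y,1)) for y in x) for x in r])
E
```

```text
tag [(173.6, 6.0, 0.0, -8.0), (167.4, 6.0, -2.0, -8.0), (165.0, 4.0, 0.0, -4.0), (163.5, 4.0, -2.0, -4.0), (162.8, 4.0, 2.0, -4.0)]
bar [(165.0, 2.0, 2.0, 0.0), (163.0, 2.0, 4.0, 0.0), (161.6, 2.0, -2.0, 0.0), (160.1, 2.0, 0.0, 0.0), (159.9, 2.0, -4.0, 0.0)]
```

```bash
python3 -c "
from plant import *
print(close_job())"
```

```text
the job is handed in; nothing more can be done
None
```

I pulled the bow-handle drawer out to its stop and hung the aluminium tag astride its cross bar. I then backed the open gripper clear and handed the job in at about 26.6 s of the 72 s allowed. `close_job` gives no verdict, so whether it passed is unknown.

- **Slant:** moves only allow shifts and a turn about the vertical. To tilt the tool I pushed the arm past its reach high up, with the fifth joint at its limit. That gave about 26° for the handle grasp. The force readings showed no bump on the approach, and the gripper was clear of the lamp in the pictures.
- **Drawer:** the grip point travelled about 165 mm, and a 13 N push back at the end showed the stop. The wrist joint reached its limit on the way, so the tool lost a few degrees of tilt and the fingers slid up the handle with up to 38 N of vertical force. In the last wrist image the bar was about 2 mm further in than I expected. That is within the 10 mm allowance, though I had nudged the drawer slightly while seating the tag.
- **Tag:** a contact force of 7 N showed it seated, with the tool within 1 mm of the expected height. After release the picture showed it astride the bar and square to it.
- **Tag check that was unclear:** the final edge fit could not separate height from position across the bar. Its best match put the tag 6 mm further in and 8 mm lower, which is not physically possible. I judged it seated within about 2 mm of the bar's centre from the contact force, the height and the picture.
- **Not re-measured:** I did not check the knob drawer, bins or hammer at the end. I never went near them, and no unexpected contact forces showed up.

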